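# Show the red mark on the back of a pot to the camera with a knob-turned mirror

### The arm

A 6-joint arm with a two-finger parallel gripper is mounted at the origin on the work surface. World frame = base frame: x ahead of the robot, y to its left, z up, the work surface at z = 0. Lengths are in mm, angles in degrees, forces in N, time in s.
With the tool pointing down it reaches from about 350 to 850 mm from the base axis. Payload 8.1 kg.
Tool frame: the origin (TCP) lies midway between the tips of the shut fingers; the grasp point (between the pads) lies 19 mm behind it; z points along the fingers, y is the line along which they close (so a half turn about z gives the same grasp; the last joint's range is limited). The gripper opens to 85 mm and grips with 20 to 120 N. Pads are 22 mm wide; open, the fingers measure 114 mm over their backs; the gripper's body (76 mm by 85 mm) begins 54 mm behind the grasp point. The pads swing forward as they close: fully open they stand 13 mm farther back than shut.
Start: joints at [69.362, 7.471, 85.268, -0, 87.261, -4.893], TCP at [162.791, 577.498, 231.292] pointing down, gripper open.
Joint ranges: [-169.43, 169.43], [-51.17, 129.36], [1.28, 143.12], [-76.62, 256.62], [0, 156.53], [-152.29, 152.29]. Speed limits (degrees/s): [136.94, 136.94, 159.86, 180, 180, 180].

### API

Orientations are given as [roll, pitch, yaw] about the fixed x, y, z axes, in that order (R = Rz(yaw) Ry(pitch) Rx(roll)).
In Python, from bench import r gives the robot as it stands. The module is installed in compiled form; this text tells all that it offers.
- The arm moves only by the tool jog_arm, never from a script. Its argument "rows" is a list of rows, each a list of 2 entries, a list of its own where there are three numbers: the shift along the tool's x, y, z in mm, then the turn, a rotation vector about the tool's x, y, z in rad. A call has 1 to 10 rows; each row is the pose to reach, as a shift and turn from the pose commanded when the call began, along the tool's axes at that moment; what a row does not reach only later rows make up. A row lasts 1/10 s, in which the tool goes at most 50 mm and 8.59 degrees, less where a joint would pass 70% of its speed; a pose out of reach is approached as far as the arm can. A call with a gripper value outside its range is refused whole. "grip" is the finger opening in mm, from 0 to 85.4, set as the call begins (left out, the last holds). The fingers move at their own pace and stop on an object; "force" is the grip in N (left out, the last holds). Time passes only in rows, so rows that repeat a pose let the fingers close. It gives the time, the measured TCP pose, the force, the opening and the grip force at its end, in the units of the state.
- r.sense(): the state, without advancing time (a new reading comes with each control period).
- r.snapshot(name): name is "scene" or "side" or "wrist"; returns (picture, depth): 480x640x3 uint8, blue, green, red; 480x640 float32, mm along the optical axis (not along the pixel's ray), 0 where there is no reading.
- r.camera_params(name): a dict with "fx", "fy", "cx", "cy" (pixels), "pose" (4x4, takes a point from camera to world coordinates); the wrist camera has in their place "tool_from_camera" (4x4, takes a point from camera to tool coordinates, whose origin is the TCP and whose axes are the flange's). Camera axes: x right, y down, z forward; pixel columns grow to the right and rows downward; lengths in mm; the calibration is good to about 2 mm. A picture is of the moment at which its call begins: read the wrist's pose just before it. camera_params takes no time and is no camera call.
- r.hand_in(): hands the job in; it is judged then, once.
The state is a dict: "time": time; "joint_pos": joint angles; "qd": joint speeds; "joint_efforts": joint torques, N m; "tool_pos": TCP position; "tcp_rot": TCP orientation; "ft_force": force on the tool from outside, world axes, zero at the start; "wrist_torque": the same for the moment, N m; "finger_gap": finger opening in mm; "grip_force": force on a finger pad.
Only numpy, scipy, OpenCV 4.12 (cv2) and the standard library are available. Lean on these libraries where they do the work, as an engineer would, in place of code of your own. Each camera call takes 0.05 s, during which the arm holds its last target. There are 200 camera calls.

### The job

Pick up the loose knob and fit its square bore fully down onto the square shaft on top of the mirror stand, then turn the knob until the red mark on the back of its pot appears in the middle of the mirror as the small table camera sees it. The mirror springs back when released, so finish while still gripping the seated knob and holding the mirror still at that angle. Turn the mirror only by its knob, and leave the pots and everything else standing where they are.

Things in the scene. Friction and masses are not known exactly. Their poses are not given: they have to be found in the camera images.
- knob_center (a point): Loose knob, about 80 g, upright on the table, bore down, on the right side (it and the green tape can swap). This point is its centre, 35 mm over its underside; z up, x along the grip bar. Red grip bar 50 mm long (x), 16 mm thick (y), its top 35 mm above this point, standing on a black hub. Pinch the bar across y at 21 mm above this point, so that the fingertips clear the hub.
- knob: The same knob; origin at the centre of its underside, axes as above. Hub 40 x 40 mm and 34 mm tall, bar another 36 mm. The hub's square bore is 20 mm wide, 28 mm deep, chamfered, open at the underside, its sides parallel to the knob's x and y: it fits the shaft in any of four quarter turns.
- knob_bore (a point): Centre of the bore's mouth, on the knob's underside; axes as the knob's.
- rig: Fixed mirror stand: round blue base, 110 mm wide, 10 mm thick, with a white line towards the camera. Origin on the table under the mirror's vertical axis; x points level to the camera. The mirror, 70 x 70 mm in a 78 mm black frame, stands upright, its face on that axis, its centre 69 mm over the table.
- shaft_foot (a point): Centre of the 48 mm wide collar above the mirror, on its axis, 118 mm over the table; turns with the mirror, x is the way the mirror faces. From here the brass square shaft stands up 26 mm: 18 mm wide for 20 mm, then stepped to 16 and 13 mm, sides parallel to this x and y. The fully seated knob's underside rests on the collar, here.
- mirror (a joint): Mirror angle, rad, counter-clockwise from above, 0 (rest stop) to 1.8. The mirror faces the rig's x axis turned by (value - 0.85): at 0.85 squarely to the camera. A weak spring drives it to 0 (0.02 N m at 0, 0.07 at 1.3). The knob has about 0.1 rad of play on the shaft, by which the mirror lags. It must face half-way between camera and mark: 0.35 to 1.35.
- sight (a point): Centre of the mirror face on its axis, 69 mm over the table; x points along the camera's line of sight after reflection at the mirror: the rig's x axis turned by 2 x (mirror joint - 0.85) rad. An orange pointer arm, 75 mm long, 21 mm over the table, geared two to one to the mirror, points the same way.
- camera: Small black table camera on a stand, 87 mm tall, 240 to 280 mm from the mirror axis along the rig's x, lens 69 mm over the table, looking at the mirror. Origin on the table; fixed.
- red_pot: White glazed pot, 90 mm wide, 98 mm tall, 0.55 kg, with a red round mark on its back. Stands left or right of the line from mirror to camera, nearer the mirror; it and the blue-marked pot can swap. Leave alone. Origin at the centre of its underside.
- red_pot_mark (a point): Centre of the red mark's face: a disc of 28 mm diameter on the pot's back, 48 mm from the pot's axis along the pot's -x and 58 mm over the table. It faces towards the mirror's side, away from the camera.
- blue_pot: The same kind of pot with a blue mark, on the other side; leave alone. Origin at the centre of its underside.
- tape: Green ring of tape, 90 mm wide, 24 mm tall, lying flat; leave alone. Origin at the centre of its underside.
- glaze_bottle: Yellow bottle, 64 mm wide, 140 mm tall; leave alone. Origin at the centre of its underside.
- paint_jar: Grey jar, 84 mm wide, 75 mm tall; leave alone. Origin at the centre of its underside.
- brush: Brush lying flat; leave alone. Origin at its underside.
Not all that is in view belongs to the job. Leave any yellow look-alike of the knob alone.

How it is judged:
By the outcome, as a careful person would: the job done as asked, in the order asked, and still so for the second after the job is handed in, while the arm keeps its last pose, push and grip.
It also fails if it takes over 48 s, if anything falls off the work surface, if the arm or the gripper's body presses on something with over 40 N, if the wrist force passes 120 N, or if a joint passes its speed limit or range.

## Working session

There is one attempt and no reset: what is moved stays moved. The work goes in short steps, Python scripts to look and compute and a tool call to move; the robot and the scene stay as the last step left them, time stands still between calls to the robot, and variables do not carry over. Pictures are saved under pics/ and viewed, at most 10 in all, crops included, and the job is handed in when it is done.

Besides the shell and the picture viewer there is one more tool, called after ">>>" by a JSON object that holds its "op" and its "data". jog_arm: Moves the arm, as the interface text tells. Its arguments: {"type":"object","properties":{"rows":{"type":"array"},"grip":{"type":"number"},"force":{"type":"number"}},"required":["rows"]}

```bash
mkdir -p pics; cat > h.py <<'E'
import numpy as np, cv2
from bench import r
from scipy.spatial.transform import Rotation as R
def snap(n):
    s=r.sense(); p,d=r.snapshot(n); c=r.camera_params(n)
    if n=="wrist":
        T=np.eye(4);T[:3,:3]=R.from_euler('xyz',s["tcp_rot"],degrees=True).as_matrix();T[:3,3]=s["tool_pos"]
        P=T@np.array(c["tool_from_camera"])
    else: P=np.array(c["pose"])
    v,u=np.mgrid[:480,:640]
    X=np.stack([(u-c["cx"])/c["fx"]*d,(v-c["cy"])/c["fy"]*d,d],-1)@P[:3,:3].T+P[:3,3]
    X[d==0]=np.nan
    return p,d,X,P,c
E
python3 - <<'E'
from h import *
for n in("scene","side"):
    p,d,X,P,c=snap(n); cv2.imwrite(f"pics/{n}0.png",p); np.savez(f"{n}0.npz",p=p,X=X,P=P); print(n,P.round(2).tolist(),c["fx"])
print(r.sense())
E
```

```text
scene [[-0.52, 0.57, -0.63, 1304.23], [0.85, 0.36, -0.38, 355.89], [0.01, -0.74, -0.67, 853.56], [0.0, 0.0, 0.0, 1.0]] 444.2010941351705
side [[0.99, -0.11, 0.12, 440.37], [-0.16, -0.73, 0.66, -901.29], [0.01, -0.67, -0.74, 1032.05], [0.0, 0.0, 0.0, 1.0]] 543.295100842637
{'time': 0.1, 'joint_pos': array([ 6.93623792e+01,  7.51373910e+00,  8.53231885e+01,  9.00684328e-04,
        8.72616877e+01, -4.89302010e+00]), 'qd': array([ 0.05193134, -0.17711174, -0.17182012, -0.00933878,  0.05003007,
        0.03859095]), 'joint_efforts': array([ 1.62132048e-03, -5.70954323e+01, -5.01938367e+01, -1.33520987e-05,
        8.14888015e-03, -8.93597836e-07]), 'tool_pos': array([162.6058635 , 577.02744704, 230.31706833]), 'tcp_rot': array([-1.79901821e+02, -9.30774172e-03,  1.64255348e+02]), 'ft_force': array([ 0.11302813,  0.3605733 , -0.75174382]), 'wrist_torque': array([-0.05609996,  0.05037168,  0.0182809 ]), 'grip_force': 0.0, 'finger_gap': 85.21211523061636}
```

View pics/scene0.png

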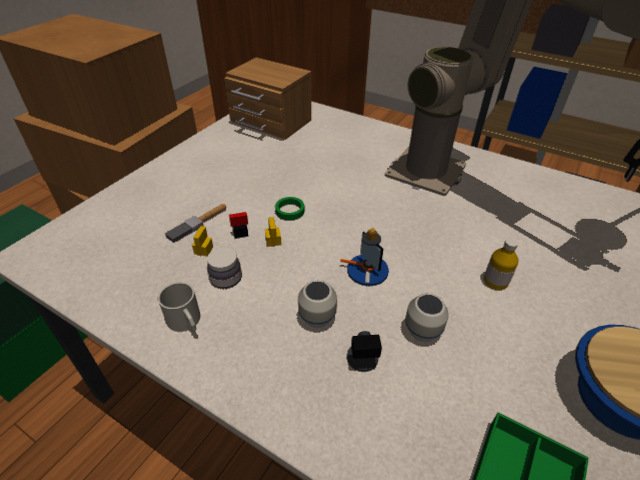

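View pics/side0.png

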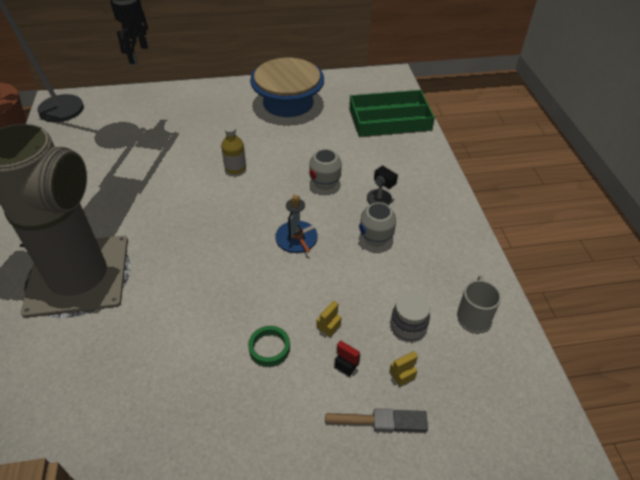

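Scene view: the red knob with black hub is at scene (239,224) / side (347,357). Possible confusions are the yellow look-alikes at scene (202,241) and (273,232), side (405,367) and (329,318). I choose the red one. The red-marked pot is at side (325,170), with its mark at (313,173). The stand is at side (296,230) and the camera at (382,185).

```bash
python3 - <<'E'
from h import *
S={n:np.load(f"{n}0.npz") for n in("scene","side")}
def box(n,u0,v0,u1,v1):
    return S[n]["p"][v0:v1,u0:u1].reshape(-1,3).astype(int),S[n]["X"][v0:v1,u0:u1].reshape(-1,3)
def rep(t,X):
    X=X[~np.isnan(X).any(1)]; print(t,len(X),"med",np.median(X,0).round(1),"min",np.percentile(X,3,0).round(1),"max",np.percentile(X,97,0).round(1))
red=lambda p:(p[:,2]>100)&(p[:,1]<60)&(p[:,0]<60)
blue=lambda p:(p[:,0]>80)&(p[:,2]<50)
for n,b in(("scene",(222,205,256,242)),("side",(328,335,368,380))):
    p,X=box(n,*b); k=red(p); rep(n+" bar",X[k])
    q=X[k]; q=q[q[:,2]>60]
    if len(q)>4: rep("top",q); print(cv2.minAreaRect(q[:,:2].astype(np.float32)))
    k=(p.max(1)<50)&(X[:,2]>3);rep("hub",X[k])
for n,b in(("scene",(340,225,395,290)),("side",(270,190,325,255))):
    p,X=box(n,*b); k=blue(p)&(X[:,2]>3)&(X[:,2]<16); rep(n+" base",X[k])
    q=X[k][:,:2].astype(np.float32); print(cv2.minEnclosingCircle(q))
    k=(X[:,2]>112);rep("collar+",X[k]); k=(X[:,2]>125);rep("shaft",X[k])
    k=(p.min(1)>150)&(X[:,2]>6)&(X[:,2]<14);rep("white",X[k])
p,X=box("side",300,145,350,195); rep("redmark",X[red(p)]); rep("redpot",X[X[:,2]>85])
p,X=box("scene",400,285,455,345); rep("redpot sc",X[X[:,2]>90])
p,X=box("side",355,195,405,250); rep("bluepot",X[X[:,2]>85])
p,X=box("scene",295,275,340,330); rep("bluepot sc",X[X[:,2]>90])
for n,b in(("scene",(345,325,385,370)),("side",(362,162,402,208))):
    p,X=box(n,*b); rep("cam",X[(p.max(1)<60)&(X[:,2]>50)])
a=S["side"]["p"][300:400,290:430]; b=S["scene"]["p"][190:270,180:300]
a=cv2.resize(a,(560,400),interpolation=2);b=cv2.resize(b,(560,373)); 
a=cv2.resize(a,(390,280));b=cv2.resize(b,(390,280))
c=cv2.resize(S["side"]["p"][140:260,260:410],(390,312))
d=cv2.resize(S["scene"]["p"][215:365,300:460],(390,312))
cv2.imwrite("pics/crop0.png",np.vstack([np.hstack([a,b]),np.hstack([c,d])]))
E
```

```text
scene bar 57 med [ 597.8 -333.9   67.9] min [ 579.  -349.9   65.3] max [ 615.  -317.4   70.8]
top 57 med [ 597.8 -333.9   67.9] min [ 579.  -349.9   65.3] max [ 615.  -317.4   70.8]
((596.4029541015625, -334.8171081542969), (20.972064971923828, 44.66252136230469), 44.34787368774414)
hub 153 med [ 609.3 -324.4   25. ] min [ 593.8 -338.     5. ] max [ 624.8 -310.2   34.2]
side bar 115 med [ 594.9 -337.8   68.5] min [ 578.6 -352.3   65.1] max [ 611.3 -322.    71.8]
top 115 med [ 594.9 -337.8   68.5] min [ 578.6 -352.3   65.1] max [ 611.3 -322.    71.8]
((594.6052856445312, -337.453857421875), (15.295633316040039, 45.7971076965332), 48.70956802368164)
hub 270 med [ 587.3 -350.6   29.6] min [ 570.6 -363.5    5.1] max [ 609.3 -334.7   38.5]
scene base 436 med [558.3  60.1   8.6] min [5.019e+02 5.000e-01 5.600e+00] max [586.3  95.2  11.7]
((538.6358032226562, 46.052215576171875), 54.70561218261719)
collar+ 246 med [543.8  48.8 117.9] min [523.7  25.1 113.5] max [560.7  66.  142.8]
shaft 80 med [542.1  47.4 136.3] min [532.3  35.4 126. ] max [549.2  56.  143.5]
  return _methods._mean(a, axis=axis, dtype=dtype,
  ret = um.true_divide(
Traceback (most recent call last):
IndexError: index -1 is out of bounds for axis 0 with size 0
```

```bash
cat > m.py <<'E'
from h import *
S={n:np.load(f"{n}0.npz") for n in("scene","side")}
def box(n,u0,v0,u1,v1):
    return S[n]["p"][v0:v1,u0:u1].reshape(-1,3).astype(int),S[n]["X"][v0:v1,u0:u1].reshape(-1,3)
def rep(t,X):
    X=X[~np.isnan(X).any(1)]
    if len(X)==0: print(t,0);return
    print(t,len(X),"med",np.median(X,0).round(1),"mid",((np.percentile(X,3,0)+np.percentile(X,97,0))/2).round(1),"ext",(np.percentile(X,97,0)-np.percentile(X,3,0)).round(1), "circ",np.round(cv2.minEnclosingCircle(X[:,:2].astype(np.float32))[0],1))
red=lambda p:(p[:,2]>100)&(p[:,1]<60)&(p[:,0]<60)
E
python3 - <<'E'
from m import *
p,X=box("side",270,190,325,255)
rep("base side",X[(p[:,0]>80)&(p[:,2]<50)&(X[:,2]<16)&(X[:,2]>5)]);rep("collar",X[X[:,2]>112]);rep("shaft",X[X[:,2]>125]);rep("tip",X[X[:,2]>138])
p,X=box("scene",340,225,395,290);rep("collar sc",X[(X[:,2]>112)]);rep("tip sc",X[X[:,2]>138])
p,X=box("scene",345,268,390,290);rep("white sc",X[(p.min(1)>110)&(X[:,2]>6)&(X[:,2]<14)])
p,X=box("side",300,145,350,195); rep("redmark",X[red(p)]); rep("redpot",X[X[:,2]>85])
p,X=box("scene",400,285,455,345); rep("redpot sc",X[X[:,2]>90])
p,X=box("side",355,195,405,250); rep("bluepot",X[X[:,2]>85])
p,X=box("scene",295,275,340,330); rep("bluepot sc",X[X[:,2]>90])
for n,b in(("scene",(345,325,385,370)),("side",(362,162,402,208))):
    p,X=box(n,*b); rep("cam",X[(p.max(1)<60)&(X[:,2]>50)]);rep("cam stand",X[(p.max(1)<60)&(X[:,2]<20)&(X[:,2]>4)])
a=cv2.resize(S["side"]["p"][300:400,290:430],(390,280));b=cv2.resize(S["scene"]["p"][190:270,180:300],(390,280)) 
c=cv2.resize(S["side"]["p"][140:260,260:410],(390,312))
d=cv2.resize(S["scene"]["p"][215:365,300:460],(390,312))
cv2.imwrite("pics/crop0.png",np.vstack([np.hstack([a,b]),np.hstack([c,d])]))
E
```

```text
base side 414 med [523.4  35.6   8.7] mid [535.4  41.2   8.7] ext [92.8 87.5  6.8] circ [536.5  43.5]
collar 253 med [533.5  38.4 118.1] mid [534.1  39.9 128. ] ext [41.3 34.9 29.4] circ [534.8  45.6]
shaft 79 med [534.4  39.4 136.9] mid [533.8  42.  135.2] ext [20.3 17.8 18. ] circ [535.4  43.6]
tip 35 med [535.2  41.8 140.6] mid [535.1  44.5 141.5] ext [13.7 18.7  6.4] circ [535.1  44.1]
collar sc 246 med [543.8  48.8 117.9] mid [542.2  45.5 128.2] ext [36.9 40.8 29.3] circ [539.1  44.8]
tip sc 33 med [539.1  46.3 141.7] mid [539.   46.2 141.7] ext [15.9 16.5  5.5] circ [538.   45.2]
white sc 31 med [565.6  59.   11.3] mid [567.2  58.6  11.1] ext [27.3 15.3  4.2] circ [566.2  59.6]
redmark 0
redpot 421 med [639.4 230.5  95.8] mid [639.8 235.4  93.4] ext [64.1 60.4 15. ] circ [640.6 238.3]
redpot sc 660 med [650.6 244.   97. ] mid [647.9 243.2  95.4] ext [59.6 60.3  9.3] circ [645.7 242.8]
bluepot 558 med [734.5   3.6  96.1] mid [735.3   7.1  93.1] ext [65.3 60.8 14.6] circ [736.4   8.7]
bluepot sc 605 med [746.1  15.8  96.9] mid [744.2  14.9  95.5] ext [59.2 60.4  9.3] circ [743.1  14.4]
cam 687 med [801.8 167.5  84. ] mid [799.6 168.3  71.2] ext [49.6 53.5 33. ] circ [797.3 166.3]
cam stand 312 med [797.3 163.6   6.7] mid [794.9 157.    6.9] ext [38.7 61.   5.2] circ [785.3 156.7]
cam 389 med [787.  147.9  83. ] mid [775.3 104.8  79.2] ext [ 81.7 155.1  39.3] circ [759.7 110. ]
cam stand 216 med [778.3 152.5   7.4] mid [779.2 156.2   9.3] ext [59.3 46.5 10.3] circ [778.7 153.8]
```

View pics/crop0.png

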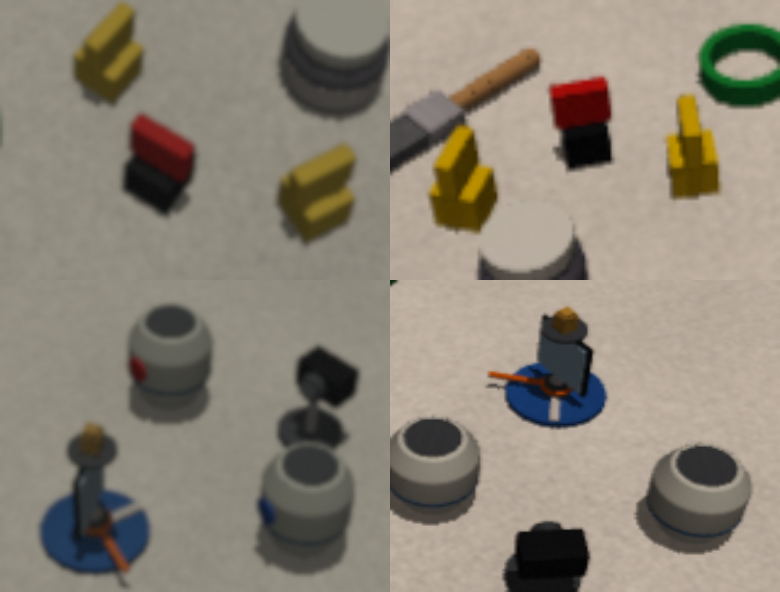

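The crop confirms my choice: a red bar on a black hub at scene (239,224), with yellow copies on both sides. The red mark faces the side camera at about (313,173).

```bash
python3 - <<'E'
from m import *
for n,b in(("scene",(222,205,256,242)),("side",(328,335,368,380))):
    p,X=box(n,*b); q=X[red(p)]; q=q[q[:,2]>60]; q=q[:,:2]-q[:,:2].mean(0); w,v=np.linalg.eigh(np.cov(q.T)); print("PCA",np.degrees(np.arctan2(v[1,1],v[0,1])),np.sqrt(w))
p,X=box("side",303,160,322,186); k=(p[:,2]>p[:,1]+35)&(p[:,2]>p[:,0]+35); print(p[k][:5]); rep("mark",X[k])
for n,b in(("side",(316,298,344,336)),("side",(388,348,420,386)),("scene",(190,222,216,258)),("scene",(262,215,284,248))):
    p,X=box(n,*b); k=(p[:,2]>p[:,0]+50)&(X[:,2]>5);rep("yel",X[k])
p,X=box("side",275,205,325,262); k=(p[:,2]>p[:,0]+60)&(X[:,2]>12)&(X[:,2]<30); rep("ptr",X[k])
p,X=box("scene",335,255,372,275); k=(p[:,2]>p[:,0]+60)&(X[:,2]>12)&(X[:,2]<30); rep("ptr sc",X[k])
print(r.camera_params("wrist"))
E
```

```text
PCA 137.35724640392795 [ 4.47938361 13.46902201]
PCA 137.14990982908324 [ 3.63828803 13.14059008]
[[33 36 83]
 [42 46 90]
 [20 22 72]
 [28 30 86]
 [39 42 96]]
mark 31 med [604.6 214.1  63.5] mid [604.8 213.8  62.4] ext [10.2 14.6 19.4] circ [604.7 213. ]
yel 275 med [ 575.4 -241.9   63.5] mid [ 572.  -240.3   50. ] ext [44.2 35.8 43.8] circ [ 572.8 -237.7]
yel 323 med [ 705.7 -383.7   65.4] mid [ 704.3 -382.8   49.8] ext [44.  31.1 42.4] circ [ 704.5 -378.4]
yel 407 med [ 716.5 -368.2   34.4] mid [ 709.1 -370.1   38.3] ext [47.2 34.1 63.2] circ [ 687.8 -404. ]
yel 297 med [ 586.2 -225.4   32.9] mid [ 578.4 -231.7   38.9] ext [44.  43.4 61.3] circ [ 577.1 -235.3]
ptr 29 med [550.5  -2.3  21.6] mid [550.5  -3.5  22. ] ext [13.1 34.7  6.6] circ [551.   -4.9]
ptr sc 62 med [551.5   7.7  21.6] mid [551.2  16.2  21.2] ext [18.1 81.8  5.8] circ [552.9  16.1]
{'fx': 343.22407714267877, 'fy': 343.22407714267877, 'cx': 323.3136800815114, 'cy': 237.7904146525351, 'tool_from_camera': array([[-2.22174160e-04, -9.49669700e-01, -3.13252952e-01,
         8.00707695e+01],
       [ 9.99999839e-01, -4.76785739e-05, -5.64704104e-04,
         3.81869383e-01],
       [ 5.21346923e-04, -3.13253027e-01,  9.49669558e-01,
        -1.41490291e+02],
       [ 0.00000000e+00,  0.00000000e+00,  0.00000000e+00,
         1.00000000e+00]])}
```

>>> {"op": "jog_arm", "data": {"rows": [[[-665, -762, 10], [0, 0, 0.47]], [[-665, -762, 10], [0, 0, 0.47]], [[-665, -762, 10], [0, 0, 0.47]], [[-665, -762, 10], [0, 0, 0.47]], [[-665, -762, 10], [0, 0, 0.47]], [[-665, -762, 10], [0, 0, 0.47]], [[-665, -762, 10], [0, 0, 0.47]], [[-665, -762, 10], [0, 0, 0.47]], [[-665, -762, 10], [0, 0, 0.47]], [[-665, -762, 10], [0, 0, 0.47]]], "grip": 60}}

```text
time: 1.1
tool_pos: [377.2, 123.8, 226.3]
tcp_rot: [180.0, 0.0, 137.3]
ft_force: [1.6, 0.3, 0.2]
finger_gap: 59.7
grip_force: 0.0
```

```bash
cat >> h.py <<'E'
def go(x,y,z,yaw):
    s=r.sense(); M=R.from_euler('xyz',s["tcp_rot"],degrees=True); G=R.from_euler('xyz',[180,0,yaw],degrees=True)
    print("t",round(s["time"],2),"pos",s["tool_pos"].round(1),s["tcp_rot"].round(2),"shift",M.inv().apply(np.array([x,y,z])-s["tool_pos"]).round(1),"turn",(M.inv()*G).as_rotvec().round(3),"F",s["ft_force"].round(1),"Tz",s["wrist_torque"].round(2),"gap",round(s["finger_gap"],1),round(s["grip_force"],1),"j6",s["joint_pos"][5].round(1))
E
python3 -c "
from h import *
go(596,-336,200,137.2)"
```

```text
t 1.1 pos [377.2 123.8 226.3] [1.7998e+02 1.0000e-02 1.3734e+02] shift [-472.5 -189.9   26.3] turn [0.    0.    0.002] F [1.6 0.3 0.2] Tz [-0.01 -0.06  0.  ] gap 59.7 0.0 j6 -36.6
```

>>> {"op": "jog_arm", "data": {"rows": [[[-468, -188, 36], [0, 0, 0]], [[-468, -188, 36], [0, 0, 0]], [[-468, -188, 36], [0, 0, 0]], [[-468, -188, 36], [0, 0, 0]], [[-468, -188, 36], [0, 0, 0]], [[-468, -188, 36], [0, 0, 0]], [[-468, -188, 36], [0, 0, 0]], [[-468, -188, 36], [0, 0, 0]], [[-468, -188, 36], [0, 0, 0]], [[-468, -188, 36], [0, 0, 0]]]}}

```text
time: 2.1
tool_pos: [591.5, -326.5, 189.7]
tcp_rot: [-180.0, -0.1, 137.3]
ft_force: [0.9, -0.1, 0.2]
finger_gap: 60.0
grip_force: 0.0
```

>>> {"op": "jog_arm", "data": {"rows": [[[-10, -4, 0], [0, 0, 0]], [[-10, -4, 0], [0, 0, 0]], [[-10, -4, 0], [0, 0, 0]]]}}

```text
time: 2.4
tool_pos: [595.6, -333.4, 190.4]
tcp_rot: [180.0, -0.1, 137.3]
ft_force: [-0.6, -0.1, -0.5]
finger_gap: 59.8
grip_force: 0.0
```

```bash
python3 - <<'E'
from h import *
go(596,-336,190,137.2)
p,d,X,P,c=snap("wrist"); np.savez("w1.npz",p=p,X=X); cv2.imwrite("pics/w1.png",p)
q=p.astype(int); k=(q[...,2]>90)&(q[...,2]>2.5*q[...,1])&(q[...,2]>2.5*q[...,0])&(X[...,2]>60)&(X[...,2]<80)
Q=X[k]; m=cv2.minAreaRect(Q[:,:2].astype(np.float32)); print(len(Q),Q.mean(0),m,np.median(Q[:,2]),np.argwhere(k).mean(0))
e=Q[:,:2]-Q[:,:2].mean(0); w,v=np.linalg.eigh(np.cov(e.T)); print(np.degrees(np.arctan2(v[1,1],v[0,1])))
E
```

```text
t 2.4 pos [ 595.6 -333.4  190.4] [ 1.7999e+02 -7.0000e-02  1.3733e+02] shift [-2.  -1.6  0.4] turn [ 0.    -0.001  0.002] F [-0.6 -0.1 -0.5] Tz [-0.02 -0.02  0.02] gap 59.8 0.0 j6 -80.9
30 [ 597.06058908 -337.87284253   68.88576623] ((597.0775146484375, -337.8120422363281), (10.730167388916016, 38.81373596191406), 42.174888610839844) 68.9176085271312 [234.96666667 320.03333333]
131.98450124804182
```

View pics/w1.png

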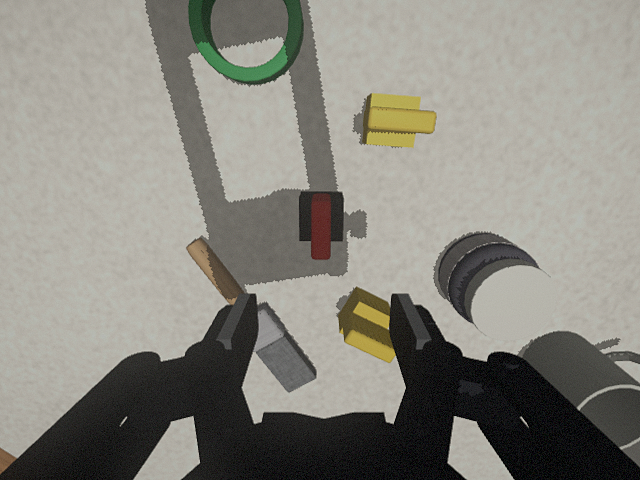

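The wrist view shows the knob bar upright in the picture, columns 311–331, rows 193–260. The bar is aligned with the tool and nothing stands beside the finger paths.

```bash
python3 - <<'E'
from h import *
z=np.load("w1.npz");p=z["p"].astype(int);X=z["X"]
k=(p[...,2]>50)&(p[...,2]>2.2*p[...,1])&(p[...,2]>2.2*p[...,0])&(X[...,2]>60)&(X[...,2]<80)
Q=X[k]; m=cv2.minAreaRect(Q[:,:2].astype(np.float32)); print(len(Q),m,np.median(Q[:,2]))
c=m[0]; go(c[0],c[1],37,137.3)
E
```

```text
481 ((594.7980346679688, -334.6399841308594), (14.660842895507812, 48.886962890625), 46.82761001586914) 68.79093095832116
t 2.45 pos [ 595.7 -333.   191. ] [ 1.7998e+02 -2.0000e-02  1.3737e+02] shift [ -0.5  -1.9 154. ] turn [ 0.    -0.     0.001] F [ 0.4  0.1 -0.2] Tz [-0.03  0.05  0.01] gap 60.1 0.0 j6 -80.9
```

>>> {"op": "jog_arm", "data": {"rows": [[[0, -2, 40], [0, 0, 0]], [[0, -2, 80], [0, 0, 0]], [[0, -2, 115], [0, 0, 0]], [[0, -2, 135], [0, 0, 0]], [[0, -2, 148], [0, 0, 0]], [[0, -2, 153], [0, 0, 0]], [[0, -2, 153], [0, 0, 0]], [[0, -2, 153], [0, 0, 0]]]}}

```text
time: 3.25
tool_pos: [595.6, -336.2, 39.8]
tcp_rot: [180.0, 0.2, 137.3]
ft_force: [0.8, 1.0, 0.2]
finger_gap: 60.0
grip_force: 0.0
```

>>> {"op": "jog_arm", "data": {"rows": [[[0, 0, 0], [0, 0, 0]], [[0, 0, 0], [0, 0, 0]], [[0, 0, 0], [0, 0, 0]], [[0, 0, 0], [0, 0, 0]], [[0, 0, 0], [0, 0, 0]], [[0, 0, 0], [0, 0, 0]], [[0, 0, 0], [0, 0, 0]], [[0, 0, 0], [0, 0, 0]]], "grip": 0, "force": 50}}

```text
time: 4.05
tool_pos: [595.0, -336.2, 38.5]
tcp_rot: [180.0, 0.1, 137.3]
ft_force: [1.1, 0.1, 5.2]
finger_gap: 15.4
grip_force: 49.8
```

```bash
python3 - <<'E'
from h import *
go(595,-335,180,137.3)
E
```

```text
t 4.05 pos [ 595.  -336.2   38.5] [1.7999e+02 7.0000e-02 1.3733e+02] shift [   0.6    0.9 -141.5] turn [0.    0.001 0.   ] F [1.1 0.1 5.2] Tz [0.   0.11 0.04] gap 15.4 49.8 j6 -81.1
```

>>> {"op": "jog_arm", "data": {"rows": [[[0, 0, -20], [0, 0, 0]], [[0, 0, -60], [0, 0, 0]], [[0, 0, -110], [0, 0, 0]], [[30, 15, -150], [0, 0, 0.14]], [[70, 38, -180], [0, 0, 0.28]], [[110, 60, -190], [0, 0, 0.42]], [[150, 80, -190], [0, 0, 0.56]], [[190, 102, -190], [0, 0, 0.7]], [[230, 124, -190], [0, 0, 0.84]], [[270, 145, -190], [0, 0, 0.98]]]}}

```text
time: 5.05
tool_pos: [493.0, -44.6, 227.2]
tcp_rot: [-180.0, -0.0, 80.8]
ft_force: [1.3, -0.1, -1.1]
finger_gap: 15.2
grip_force: 48.8
```

>>> {"op": "jog_arm", "data": {"rows": [[[0, 0, 0], [0, 0, 0.14]], [[0, 0, 0], [0, 0, 0.28]], [[0, 0, 0], [0, 0, 0.28]], [[0, 0, 0], [0, 0, 0.28]]]}}

```text
time: 5.45
tool_pos: [494.1, -46.3, 227.4]
tcp_rot: [-180.0, 0.0, 65.4]
ft_force: [-0.1, -0.4, 0.0]
finger_gap: 15.4
grip_force: 49.0
```

```bash
python3 - <<'E'
from h import *
go(537,44.5,230,65.3)
p,d,X,P,c=snap("wrist"); np.savez("w2.npz",p=p,X=X,P=P); cv2.imwrite("pics/w2.png",p)
E
```

```text
t 5.45 pos [494.1 -46.3 227.4] [-1.7996e+02  1.0000e-02  6.5360e+01] shift [100.4   1.2  -2.7] turn [-0.001  0.     0.001] F [-0.1 -0.4  0. ] Tz [-0.03 -0.02  0.05] gap 15.4 49.0 j6 13.4
```

View pics/w2.png

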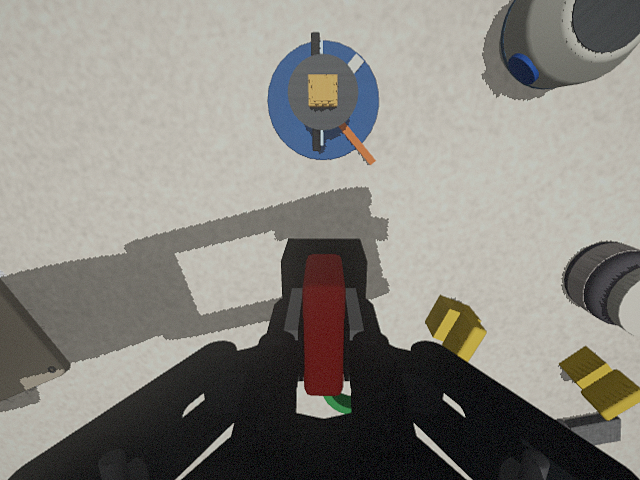

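The wrist view shows the shaft at (322,90) with its sides parallel to the picture. The white line is at (356,63) and the pointer tip at (370,160). The gripped knob is upright at (323,300).

```bash
python3 - <<'E'
from m import *
z=np.load("w2.npz");p=z["p"].astype(int);X=z["X"]
sub=np.zeros((480,640),bool); sub[20:175,255:390]=1
sh=sub&(X[...,2]>128); rep("shaft",X[sh]); print(cv2.minAreaRect(X[sh][:,:2].astype(np.float32)))
t=sub&(X[...,2]>139);rep("tip",X[t]);print(cv2.minAreaRect(X[t][:,:2].astype(np.float32)))
co=sub&(X[...,2]>112)&(X[...,2]<122);rep("collar",X[co])
b=sub&(p[...,0]>p[...,2]+40)&(X[...,2]<16);rep("base",X[b])
w=sub&(p.min(-1)>120)&(X[...,2]>7)&(X[...,2]<15);rep("white",X[w])
o=sub&(p[...,2]>p[...,0]+60)&(X[...,2]<30)&(X[...,2]>12);rep("ptr",X[o])
f=np.argwhere(o); 
Q=X[o][:,:2]; e=Q-Q.mean(0); ww,v=np.linalg.eigh(np.cov(e.T)); print("ptr ang",np.degrees(np.arctan2(v[1,1],v[0,1])),Q.mean(0))
fr=sub&(p.max(-1)<45)&(X[...,2]>90)&(X[...,2]<112); rep("frame top",X[fr]); Q=X[fr][:,:2]; e=Q-Q.mean(0); ww,v=np.linalg.eigh(np.cov(e.T)); print("frame ang",np.degrees(np.arctan2(v[1,1],v[0,1])))
h=np.zeros_like(sub);h[232:400,270:380]=1; kr=h&(p[...,2]>50)&(p[...,2]>2.2*p[...,1])&(X[...,2]>215);Q=X[kr];print("bar",cv2.minAreaRect(Q[:,:2].astype(np.float32)),np.median(Q[:,2]))
E
```

```text
shaft 921 med [535.9  45.7 142.1] mid [536.3  45.9 140. ] ext [18.5 18.6  7.7] circ [536.1  46.1]
((536.0836181640625, 45.96133804321289), (17.97260856628418, 18.002809524536133), 65.4533920288086)
tip 726 med [536.1  45.9 142.5] mid [536.   45.8 141.6] ext [16.1 16.4  4.6] circ [536.   45.9]
((536.0462036132812, 45.982025146484375), (15.995906829833984, 15.542951583862305), 65.3673095703125)
collar 3275 med [536.2  45.9 116.8] mid [536.2  46.1 116.8] ext [42.2 42.3  2.7] circ [536.2  46. ]
base 4998 med [527.7  40.8   8.8] mid [536.2  46.1   8.8] ext [99.  97.7  3. ] circ [536.   45.9]
white 219 med [577.7  65.6  11.4] mid [555.1  67.7  10.3] ext [60.9 63.6  5.8] circ [536.4  45.8]
ptr 336 med [551.1  -3.4  21.8] mid [551.   -3.1  21.9] ext [15.4 43.   3.1] circ [550.2  -2.9]
ptr ang 106.60632571435546 [551.1364827   -3.50401595]
frame top 5 med [544.1  82.2 106.6] mid [534.8  56.5 106.5] ext [19.4 53.   2. ] circ [533.6  53. ]
frame ang 70.03143960042908
bar ((494.5650329589844, -45.346778869628906), (50.65414047241211, 15.572972297668457), 64.94815063476562) 257.4185275088856
```

>>> {"op": "jog_arm", "data": {"rows": [[[30, 0, 0], [0, 0, 0]], [[70, 0, 0], [0, 0, 0]], [[95, 0, 10], [0, 0, 0]], [[100, 0, 22], [0, 0, 0]], [[100, 0, 34], [0, 0, 0]], [[100, 0, 38], [0, 0, 0]], [[100, 0, 38], [0, 0, 0]], [[100, 0, 38], [0, 0, 0]]]}}

```text
time: 6.3
tool_pos: [536.3, 43.6, 190.0]
tcp_rot: [180.0, 0.0, 65.1]
ft_force: [-0.2, 0.2, -1.2]
finger_gap: 15.4
grip_force: 49.0
```

```bash
python3 - <<'E'
from h import *
go(535.6,45,156.5,65.4)
p,d,X,P,c=snap("wrist"); k=np.zeros((480,640),bool);k[200:420,270:380]=1;p=p.astype(int)
k&=(p[...,2]>50)&(p[...,2]>2.2*p[...,1])&(X[...,2]>140);print(cv2.minAreaRect(X[k][:,:2].astype(np.float32)))
E
```

```text
t 6.3 pos [536.3  43.6 190. ] [179.99   0.    65.08] shift [ 1.  -1.2 33.5] turn [ 0.     0.    -0.006] F [-0.2  0.2 -1.2] Tz [ 0.03 -0.03 -0.01] gap 15.4 49.0 j6 24.1
((536.9722900390625, 44.75663757324219), (50.46769714355469, 15.716317176818848), 64.78013610839844)
```

>>> {"op": "jog_arm", "data": {"rows": [[[0.7, -1.3, 0], [0, 0, -0.006]], [[0.7, -1.3, 4], [0, 0, -0.006]], [[0.7, -1.3, 8], [0, 0, -0.006]], [[0.7, -1.3, 11], [0, 0, -0.006]], [[0.7, -1.3, 13], [0, 0, -0.006]], [[0.7, -1.3, 14], [0, 0, -0.006]]]}}

```text
time: 6.95
tool_pos: [535.2, 45.7, 175.3]
tcp_rot: [-180.0, 0.0, 65.5]
ft_force: [-0.4, -0.2, -1.3]
finger_gap: 15.3
grip_force: 49.0
```

>>> {"op": "jog_arm", "data": {"rows": [[[0, 0, 2], [0, 0, 0]], [[0, 0, 4], [0, 0, 0]], [[0, 0, 6], [0, 0, 0]], [[0, 0, 7], [0, 0, 0]], [[0, 0, 7], [0, 0, 0]]]}}

```text
time: 7.45
tool_pos: [535.3, 45.7, 168.5]
tcp_rot: [-180.0, 0.0, 65.5]
ft_force: [-0.7, -0.3, -0.3]
finger_gap: 15.0
grip_force: 49.0
```

>>> {"op": "jog_arm", "data": {"rows": [[[0, 0, 2], [0, 0, 0]], [[0, 0, 4], [0, 0, 0]], [[0, 0, 6], [0, 0, 0]], [[0, 0, 8], [0, 0, 0]], [[0, 0, 10], [0, 0, 0]], [[0, 0, 10], [0, 0, 0]]]}}

```text
time: 8.05
tool_pos: [535.2, 45.7, 158.3]
tcp_rot: [-180.0, 0.0, 65.5]
ft_force: [-0.4, -0.0, -0.9]
finger_gap: 15.2
grip_force: 49.0
```

>>> {"op": "jog_arm", "data": {"rows": [[[0, 0, 1], [0, 0, 0]], [[0, 0, 2], [0, 0, 0]], [[0, 0, 2.5], [0, 0, 0]], [[0, 0, 2.5], [0, 0, 0]]]}}

```text
time: 8.45
tool_pos: [535.6, 45.7, 156.5]
tcp_rot: [180.0, -0.0, 65.5]
ft_force: [-0.1, 0.2, 1.2]
finger_gap: 15.0
grip_force: 49.2
```

>>> {"op": "jog_arm", "data": {"rows": [[[0, 0, 0.5], [0, 0, 0]], [[0, 0, 1], [0, 0, 0]], [[0, 0, 1], [0, 0, 0]]]}}

```text
time: 8.75
tool_pos: [535.7, 45.7, 156.4]
tcp_rot: [180.0, -0.0, 65.5]
ft_force: [-4.0, 0.1, 7.9]
finger_gap: 15.3
grip_force: 50.4
```

```bash
python3 -c "
from h import *
go(535.6,45.5,156.5,65.4)"
```

```text
t 8.75 pos [535.7  45.7 156.4] [ 1.7996e+02 -1.0000e-02  6.5480e+01] shift [-0.2  0.  -0.1] turn [ 0.001 -0.     0.001] F [-4.   0.1  7.9] Tz [-0.02  0.91 -0.04] gap 15.3 50.4 j6 23.9
```

>>> {"op": "jog_arm", "data": {"rows": [[[0, 0, 0], [0, 0, -0.12]], [[0, 0, 0], [0, 0, -0.24]], [[0, 0, 0], [0, 0, -0.36]], [[0, 0, 0], [0, 0, -0.48]], [[0, 0, 0], [0, 0, -0.6]], [[0, 0, 0], [0, 0, -0.72]], [[0, 0, 0], [0, 0, -0.84]], [[0, 0, 0], [0, 0, -0.96]], [[0, 0, 0], [0, 0, -1.08]], [[0, 0, 0], [0, 0, -1.15]]]}}

```text
time: 9.75
tool_pos: [535.7, 45.7, 156.4]
tcp_rot: [180.0, 0.0, 131.6]
ft_force: [-4.3, -0.5, 7.2]
finger_gap: 15.3
grip_force: 50.3
```

>>> {"op": "jog_arm", "data": {"rows": [[[0, 0, 0], [0, 0, -0.05]], [[0, 0, 0], [0, 0, -0.1]], [[0, 0, 0], [0, 0, -0.1]], [[0, 0, 0], [0, 0, -0.1]]]}}

```text
time: 10.15
tool_pos: [535.7, 45.7, 156.4]
tcp_rot: [180.0, 0.0, 137.1]
ft_force: [-4.4, 1.0, 8.2]
finger_gap: 15.4
grip_force: 50.3
```

```bash
python3 - <<'E'
from h import *
go(535.6,45.5,156.5,65.4)
ims=[]
for n in("scene","side","wrist"):
    p,d,X,P,c=snap(n); np.savez(n+"3.npz",p=p,X=X,P=P); ims.append(p)
a=cv2.resize(ims[0][215:365,300:460],(400,375));b=cv2.resize(ims[1][140:260,260:410],(400,320));w=cv2.resize(ims[2],(300,225))
o=np.zeros((600,800,3),np.uint8);o[:375,:400]=a;o[:320,400:]=b;o[375:,:300]=w
cv2.imwrite("pics/t3.png",o)
E
```

```text
t 10.15 pos [535.7  45.7 156.4] [1.7997e+02 4.0000e-02 1.3710e+02] shift [-0.1 -0.2 -0.1] turn [1.000e-03 0.000e+00 1.251e+00] F [-4.4  1.   8.2] Tz [-0.01  0.83 -0.07] gap 15.4 50.3 j6 -47.7
```

View pics/t3.png

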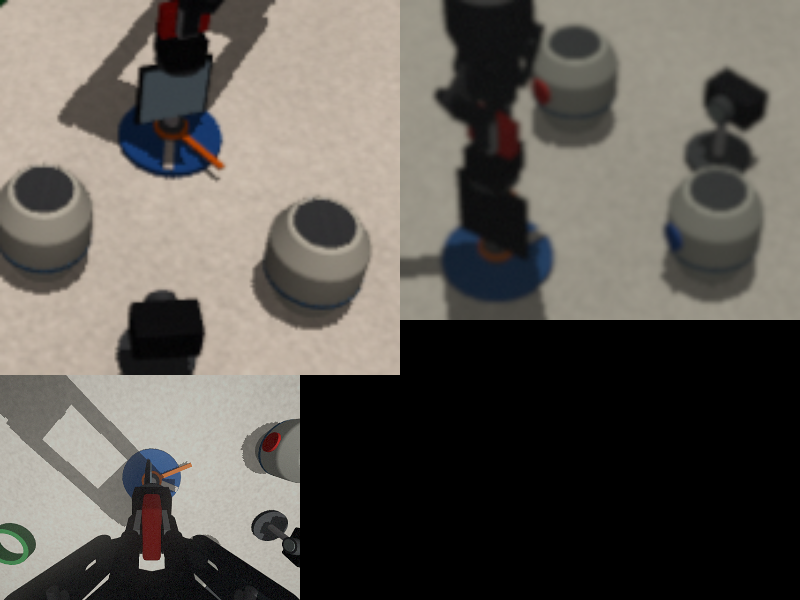

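The knob is seated and the mirror turned. The wrist inset shows the mark at (271,441), the pointer from (155,480) to (190,464) and the camera at (290,545). The pointer still falls short of or close to the mark's direction, so I measure it.

```bash
cat > ptr.py <<'E'
from m import *
A=np.array([536.1,46.0])
def ana(n,p,X,o,mk=None):
    p=p.astype(int)
    s=np.zeros(p.shape[:2],bool);s[o[1]:o[3],o[0]:o[2]]=1
    k=s&(p[...,2]>p[...,0]+50)&(X[...,2]<27)&(X[...,2]>16)
    Q=X[k][:,:2];D=Q-A;rr=np.hypot(*D.T);g=(rr>35)&(rr<80);Q=Q[g]
    m=Q.mean(0)-A;e=Q-Q.mean(0);w,v=np.linalg.eigh(np.cov(e.T))
    print(n,"ptr n",len(Q),"dir",np.degrees(np.arctan2(m[1],m[0])).round(2),"pca",np.degrees(np.arctan2(v[1,1],v[0,1])).round(2),"rmax",rr.max().round(1))
    if mk:
        s[:]=0;s[mk[1]:mk[3],mk[0]:mk[2]]=1
        k=s&(p[...,2]>p[...,0]+40)&(p[...,2]>p[...,1]+40)&(X[...,2]>35);Q=X[k];c=(Q.min(0)+Q.max(0))/2
        print(" mark",Q.mean(0).round(1),c.round(1),"ext",np.ptp(Q,0).round(1),"dir",[np.degrees(np.arctan2(*(x[:2]-A)[::-1])).round(2) for x in(Q.mean(0),c)])
E
python3 - <<'E'
from ptr import *
z={n:np.load(n+"3.npz") for n in("scene","side","wrist")}
ana("wrist",z["wrist"]["p"],z["wrist"]["X"],(320,170,430,260),(540,110,620,180))
ana("scene",z["scene"]["p"],z["scene"]["X"],(360,255,400,290))
p=z["side"]["p"];X=z["side"]["X"]
k=np.zeros(p.shape[:2],bool);k[160:186,303:322]=1;q=p.astype(int);k&=(q[...,2]>q[...,1]+35)
rep("side mark",X[k])
w=z["wrist"];X=w["X"];p=w["p"]
k=np.zeros(p.shape[:2],bool);k[280:400,530:640]=1;k&=(p.max(-1)<70)&(X[...,2]>3);
for a,b in((3,15),(15,55),(55,95)): rep(f"cam {a}",X[k&(X[...,2]>a)&(X[...,2]<b)])
E
```

```text
wrist ptr n 425 dir 70.38 pca 69.99 rmax 74.8
 mark [602.4 217.9  59.9] [604.  218.3  57.5] ext [18.5 24.6 28.8] dir [np.float64(68.9), np.float64(68.5)]
scene ptr n 36 dir 67.95 pca 73.13 rmax 74.9
side mark 31 med [604.2 213.2  64.3] mid [604.7 213.4  62.7] ext [ 9.3 15.  20. ] circ [606.3 214.4]
cam 3 2102 med [781.8 155.2   7.2] mid [777.5 157.5   6.6] ext [62.9 57.   4.9] circ [779.5 156.2]
cam 15 553 med [774.7 155.7  36.9] mid [779.3 157.7  35.4] ext [26.8 38.2 38.6] circ [781.7 158.4]
cam 55 1827 med [771.3 148.6  69.6] mid [779.1 155.9  69. ] ext [31.8 40.1 25.8] circ [781.1 157.6]
```

>>> {"op": "jog_arm", "data": {"rows": [[[0, 0, 0], [0, 0, 0.015]], [[0, 0, 0], [0, 0, 0.015]], [[0, 0, 0], [0, 0, 0.015]], [[0, 0, 0], [0, 0, 0.015]], [[0, 0, 0], [0, 0, 0.015]]]}}

```text
time: 10.8
tool_pos: [535.7, 45.7, 156.4]
tcp_rot: [180.0, 0.0, 136.2]
ft_force: [-4.9, 0.4, 8.0]
finger_gap: 15.5
grip_force: 50.3
```

```bash
python3 - <<'E'
from ptr import *
go(535.6,45.5,156.5,65.4)
p,d,X,P,c=snap("wrist");ana("wrist",p,X,(320,170,430,260),(540,110,620,180))
p,d,X,P,c=snap("wrist");ana("wrist",p,X,(320,170,430,260),(540,110,620,180))
p,d,X,P,c=snap("scene")
q=X[200:250,340:400].reshape(-1,3);C=p[200:250,340:400].reshape(-1,3).astype(int)
rep("collar?",q[(q[:,2]>112)&(q[:,2]<125)]);rep("hub",q[(q[:,2]>125)&(q[:,2]<150)])
E
```

```text
t 10.8 pos [535.7  45.7 156.4] [1.7997e+02 4.0000e-02 1.3624e+02] shift [-0.1 -0.2 -0.1] turn [1.000e-03 0.000e+00 1.236e+00] F [-4.9  0.4  8. ] Tz [-0.06  0.82 -0.07] gap 15.5 50.3 j6 -46.8
wrist ptr n 423 dir 68.67 pca 68.2 rmax 74.9
 mark [602.4 217.9  59.9] [603.8 218.3  57.7] ext [18.3 24.3 29.5] dir [np.float64(68.91), np.float64(68.53)]
wrist ptr n 424 dir 68.69 pca 68.17 rmax 74.8
 mark [602.4 217.9  59.9] [603.4 218.2  57.6] ext [18.4 23.9 29.5] dir [np.float64(68.91), np.float64(68.64)]
collar? 91 med [553.5  53.  118.9] mid [552.   45.7 119.2] ext [25.4 50.4 11. ] circ [538.6  45.1]
hub 173 med [551.3  55.  138.5] mid [550.5  48.8 138.1] ext [29.6 46.8 23.6] circ [541.   46.8]
```

```bash
python3 -c "
from bench import r
print(r.hand_in())"
```

```text
the job is handed in; nothing more can be done
None
```

The knob is fully seated on the shaft, still gripped, and holds the mirror so that the pointer reads 68.7° against the red mark's 68.6°; I handed it in at about 11 s, and no verdict came back.

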